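Click the driver module onto the test rail and close the hasp

ROBOT

A 6-joint arm with a two-finger parallel gripper is mounted at the origin on the work surface. World frame = base frame: x ahead of the robot, y to its left, z up, the work surface at z = 0. Lengths are in m, angles in rad, forces in N, time in s.
With the tool pointing down it reaches from about 0.375 to 0.975 m from the base axis. Payload 3.8 kg.
Tool frame: the origin (TCP) lies at the very end of the fingers, on their centre line; the grasp point (between the pads) lies 19 mm behind it; z points along the fingers, y is the line along which they close (so a half turn about z gives the same grasp; the last joint's range is limited). The gripper opens to 85 mm and grips with 20 to 120 N. Pads are 22 mm wide; open, the fingers measure 114 mm over their backs; the gripper's body (76 mm by 85 mm) begins 54 mm behind the grasp point. The pads swing forward as they close: fully open they stand 13 mm farther back than shut.
Start: joints at [1.135, 0.264, 1.604, -0, 1.274, -0.037], TCP at [0.262, 0.622, 0.231] pointing down, gripper open.
Joint ranges: [-2.63, 2.63], [-0.94, 2.18], [0.31, 2.57], [-1.31, 4.45], [0, 2.66], [-2.55, 2.55]. Speed limits (rad/s): [2.57, 2.57, 3.14, 3.14, 3.14, 3.14].

INTERFACE

Orientations are given as a rotation vector (axis times angle).
In Python, from workcell import bot, vision gives the robot as it stands. The module is installed in compiled form; this text tells all that it offers.
- The arm moves only by the tool play_rows, never from a script. Its argument "moves" is a list that holds one entry, the list of rows, each a list of 7 numbers: the turn, a rotation vector about the tool's x, y, z as a fraction of full scale, then the shift along the tool's x, y, z as a fraction of full scale, then the finger opening in mm, from 0 to 85.4. In form: [[[ax, ay, az, x, y, z, jaw], ...]]. A call has 1 to 5 rows; each row shifts and turns the commanded pose from where the row before left it, along the tool's axes as they then stand; what a row does not reach is not made up. Full scale, the value 1, is 0.1 m for a shift and 0.5 rad for a turn. A row lasts 1/12 s, in which the tool goes at most 41.7 mm and 7.16 degrees, less where a joint would pass 70% of its speed; a pose out of reach is approached as far as the arm can. A call with a number of a shift or a turn outside -1 to 1 is refused whole. A call with a gripper value outside its range is refused whole. The fingers move at their own pace and stop on an object; "newtons" is the grip in N (left out, the last holds). Time passes only in rows, so rows that do not move let the fingers close. It gives the time, the measured TCP pose, the force, the opening and the grip force at its end, in the units of the state.
- bot.read_state(): the state, without advancing time (a new reading comes with each control period).
- vision.read_camera(name): name is "side" or "top" or "wrist"; returns a dict with "image" (420x560x3 uint8, red, green, blue), "depth" (420x560 float32, m along the optical axis (not along the pixel's ray), 0 where there is no reading), "K" (3x3 intrinsics, pixels), "R" (3x3) and "t" (3): a world point X has camera coordinates R X + t. Camera axes: x right, y down, z forward; pixel columns grow to the right and rows downward; lengths in m; the calibration is good to about 2 mm. The wrist camera is an equidistant fisheye: a pixel r from the principal point sees the ray r / f radians off the axis. A picture is of the moment at which its call begins.
- bot.finish_job(): hands the job in; it is judged then, once.
The state is a dict: "time": time; "q": joint angles; "joint_vel": joint speeds; "joint_torque": joint torques, N m; "tool_pos": TCP position; "tcp_rot": TCP orientation; "wrist_force": force on the tool from outside, world axes, zero at the start; "torque": the same for the moment, N m; "width": opening from 0.0 (shut) to 1.0 (fully open); "grip_force": force on a finger pad.
Only numpy, scipy, OpenCV 4.12 (cv2) and the standard library are available. Lean on these libraries where they do the work, as an engineer would, in place of code of your own. Each camera call takes 0.05 s, during which the arm holds its last target. There are 200 camera calls.

TASK

Slide the black driver module onto the sloping test rail from the rail's upper end, down until the spring detent clicks into it and it sits fully home by the stop. Then swing the steel hasp across the rail behind it, all the way onto its catch. Leave the glue bottle, the tape roll and the screw tray where they are.

Things in the scene. Friction and masses are not known exactly. Their poses are not given: they have to be found in the camera images.
- module: The only loose black module, upright on the table: block 60 mm long (its x), 37 wide (y), 46 high (z), with a yellow transformer and copper coil on top (56 high in all), 0.22 kg. The lowest 18 mm is a silver C-shaped foot (see module_foot); flat sides to grip, from 18 to 46 mm up. Either end may go first onto the rail. Origin: centre of the underside.
- module_foot (a point): Centre of the channel in the module's foot, 10 mm above the underside. The channel runs along module x, open at both ends and below: slot 14 mm wide between the lips (0-6 mm high), above it 27 mm wide (6-13.5 mm high). Its roof has a cross notch for the detent, 20 mm long, at mid length.
- rail: Steel T rail on the stand's grey bed (124 mm wide). Sloped frame: x along the rail, 30 deg UP the slope and away from the robot (yaw within 20 deg); y level, across; z square to the bed, leaning 30 deg from vertical towards the robot. Origin: on the bed under the rail, 70 mm above the table. Stem 10 wide, z 0-14; head 24 wide, z 14-20; x -67 to 75 mm.
- rail_nose (a point): Tip of the rail's open upper end, where a module goes on: rail frame (75, 0, 17) mm. The last 14 mm of the head taper from 24x6 mm to 15x2.5 mm here. Axes as the rail's.
- rail_home (a point): Where the module's origin lies when home (a blue stop, 32 mm high, begins at rail x = -66.5 mm): rail frame (-35, 0, 7) mm (6.5 to 8 mm in z), module x along rail x either way round, module z along rail z. Axes as the rail's.
- detent (a joint): Brass spring hump at rail x = -35 mm, standing 3 mm out of the rail's top, pushed in along rail -z. 0 = out (free, or clicked into the module's notch); 0.003 m = pressed flush by a module that is not home. Passing it takes about 5 to 12 N along the rail.
- hasp (a joint): Steel hasp: flat bar 14 mm wide, 116 long, 6 thick (rail z 27-33 mm), turning parallel to the bed about its pivot post. 0 rad = closed: straight across the rail, along rail -y, its hooked end round the catch. Opens anticlockwise seen from above the bed: 1.57 points up the slope, 2.45 up and outward. Stiff: stays where left; starts at 1.75 to 2.35.
- hasp_pivot (a point): Axis of the hasp's pivot post at the bar's mid height, rail frame (18, 52, 30) mm, beside the rail; the boss is 20 mm across, top at z = 36 mm. Axes as the rail's.
- hasp_catch (a point): The catch: brass pin with an 11 mm head on a yellow foot, across the rail from the pivot; this point is its top, rail frame (18, -52, 38) mm.
- hasp_knob (a point): The hasp's red round knob, 14 mm in diameter, on the bar 70 mm from the pivot axis, from rail z = 33 to 65 mm; this point is on its axis at z = 52 mm. It can be pinched or pushed.
- glue: Bystander: small red glue bottle with white cap, 42 mm in diameter, 85 mm high, standing. Origin: centre of the underside.
- tape: Bystander: yellow tape roll lying flat, 84 mm outside, 66 mm inside diameter, 20 mm high. Origin: centre of the underside.
- screws: Bystander: blue open tray of screws, 150x100x35 mm, 0.9 kg. Origin: centre of the underside.
Not all that is in view belongs to the job. Of the things like the part that bears rail, leave any that is orange; of the rest the smaller one is meant. What is shaped like the module but purple is not meant.

How it is judged:
By the outcome, as a careful person would: the job done as asked, in the order asked, and still so for the second after the job is handed in, with the robot touching nothing.
It also fails if it takes over 67 s, if anything falls off the work surface, if the arm or the gripper's body presses on something with over 40 N, if the wrist force passes 120 N, or if a joint passes its speed limit or range.

## Working session

There is one attempt and no reset: what is moved stays moved. The work goes in short steps, Python scripts to look and compute and a tool call to move; the robot and the scene stay as the last step left them, time stands still between calls to the robot, and variables do not carry over. Pictures are saved under pics/ and viewed, at most 10 in all, crops included, and the job is handed in when it is done.

Besides the shell and the picture viewer there is one more tool, called after ">>>" as name(argument=value, ...), one argument or row to a line, values as JSON. play_rows: Moves the arm, as the interface text tells. Its arguments: {"type":"object","properties":{"moves":{"type":"array","items":{"type":"array","items":{"type":"array","items":{"type":"number"}}}},"newtons":{"type":"number"}},"required":["moves"]}

```bash
mkdir -p pics
python3 - <<'E'
from workcell import bot, vision
import cv2, numpy as np
for n in ("top","side"):
    c=vision.read_camera(n); np.savez(f"{n}0.npz",**c)
    im=cv2.cvtColor(c["image"],cv2.COLOR_RGB2BGR)
    cv2.imwrite(f"pics/{n}0.png",cv2.resize(im,(800,600)))
    print(n,c["K"].tolist(),c["R"].round(3).tolist(),c["t"].round(3).tolist())
s=bot.read_state();print(s)
E
```

```text
top [[387.11610988404897, 0.0, 274.7376257438471], [0.0, 387.11610988404897, 204.86520860488318], [0.0, 0.0, 1.0]] [[0.014, -1.0, 0.023], [-0.998, -0.015, -0.054], [0.055, -0.022, -0.998]] [-0.024, 0.441, 1.1]
side [[540.629794364048, 0.0, 277.64192088750156], [0.0, 540.629794364048, 195.96749187976087], [0.0, 0.0, 1.0]] [[0.976, -0.216, 0.016], [-0.135, -0.668, -0.732], [0.169, 0.713, -0.681]] [-0.444, 0.14, 1.341]
{'time': 0.1, 'q': array([ 1.13509915e+00,  2.64725909e-01,  1.60522589e+00, -3.02475274e-05,
        1.27371103e+00, -3.68952874e-02]), 'joint_vel': array([-0.00013567, -0.00197264, -0.00246041,  0.00010734,  0.00097725,
       -0.00113991]), 'joint_torque': array([ 9.47500484e-05, -5.16708148e+01, -3.68587911e+01, -1.92689627e-04,
        6.46429180e-03,  1.77270158e-05]), 'tool_pos': array([0.2618424 , 0.62143019, 0.23006036]), 'tcp_rot': array([-0.62218911, -3.07889702,  0.00317162]), 'wrist_force': array([-0.42626866,  0.11252053, -1.19012832]), 'torque': array([-0.02731892,  0.03929902,  0.00551446]), 'grip_force': 0.0, 'width': 1.000906931952629}
```

View pics/top0.png

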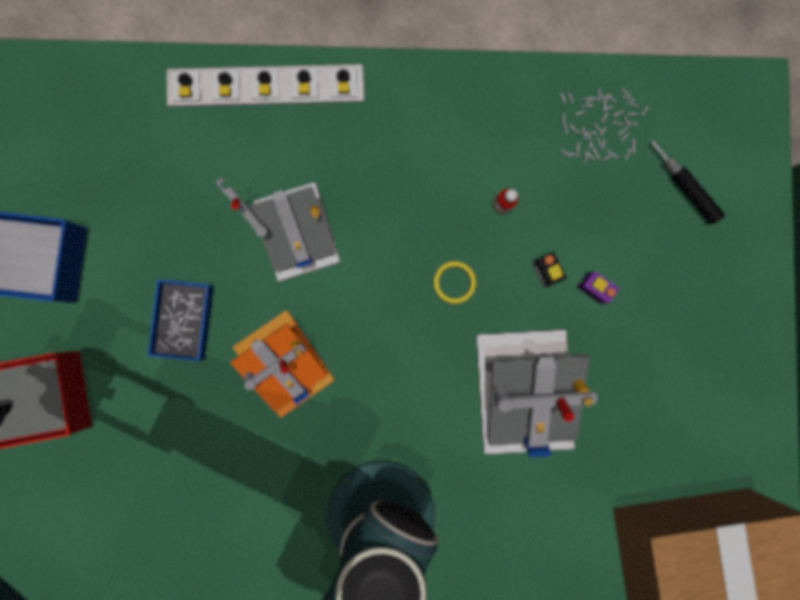

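View pics/side0.png

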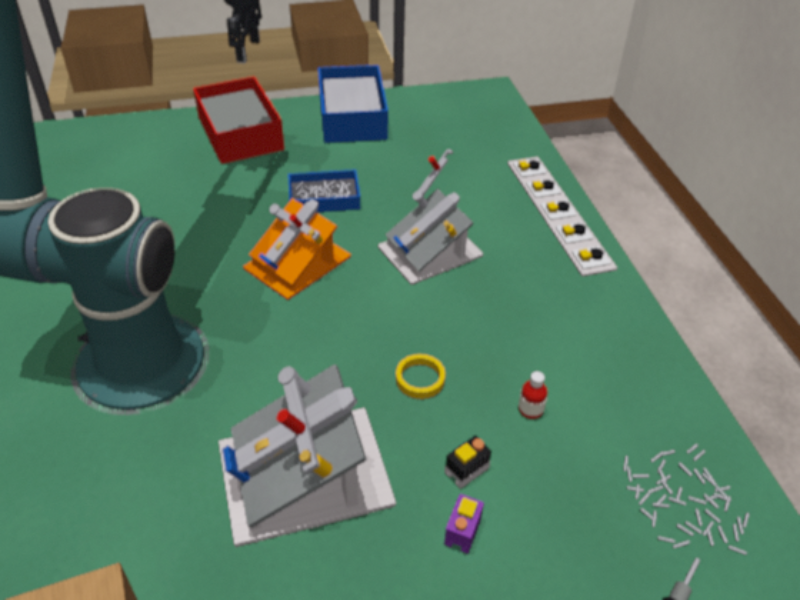

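Top view (800x600 picture): candidate stands are the small grey one at (293,230) with its hasp open, the orange one at (282,365), and the larger grey one at (540,400) with its hasp closed. I'm ruling out orange, and of the rest the smaller is (293,230). Candidate modules are black at (550,268) and purple at (600,288); the black one is meant. I'll confirm both in one enlarged composite.

```bash
cat > h.py <<'E'
import numpy as np, cv2
from scipy.spatial.transform import Rotation as Ro
def cloud(c):
    K=c["K"];v,u=np.mgrid[0:420,0:560];d=c["depth"]
    P=np.stack([(u-K[0,2])/K[0,0]*d,(v-K[1,2])/K[1,1]*d,d],-1)
    return (P-c["t"])@c["R"]
def proj(c,X):
    p=np.asarray(X)@c["R"].T+c["t"];return p[...,:2]/p[...,2:]*[c["K"][0,0],c["K"][1,1]]+[c["K"][0,2],c["K"][1,2]]
E
python3 - <<'E'
from h import *
T=dict(np.load("top0.npz"));S=dict(np.load("side0.npz"))
def crop(c,x,y,w,h,s): return cv2.resize(cv2.cvtColor(c["image"][y:y+h,x:x+w],cv2.COLOR_RGB2BGR),(w*s,h*s),interpolation=cv2.INTER_CUBIC)
o=np.zeros((600,800,3),np.uint8)
o[:300,:400]=crop(T,145,120,100,75,4); o[:300,400:]=crop(T,350,165,100,75,4)
o[300:,:400]=crop(S,255,100,100,75,4); o[300:,400:]=crop(S,290,290,100,75,4)
cv2.imwrite("pics/crop1.png",o)
for c,n in((T,"T"),(S,"S")):
    W=cloud(c)
    m=W[(abs(W[...,2])<.01)&(c["depth"]>0)]; print(n,"table z",np.median(m[:,2]))
    for (u,v) in [(385,188),(420,201),(205,160)] if n=="T" else [(328,322),(325,366),(300,165)]: print(u,v,W[v,u].round(3))
E
```

```text
T table z 0.0008703910791574305
385 188 [ 0.491 -0.323  0.054]
420 201 [ 0.456 -0.421  0.056]
205 160 [0.555 0.174 0.084]
S table z 0.0022175125307218077
328 322 [ 0.489 -0.34   0.045]
325 366 [ 0.452 -0.442  0.051]
300 165 [0.552 0.156 0.064]
```

View pics/crop1.png

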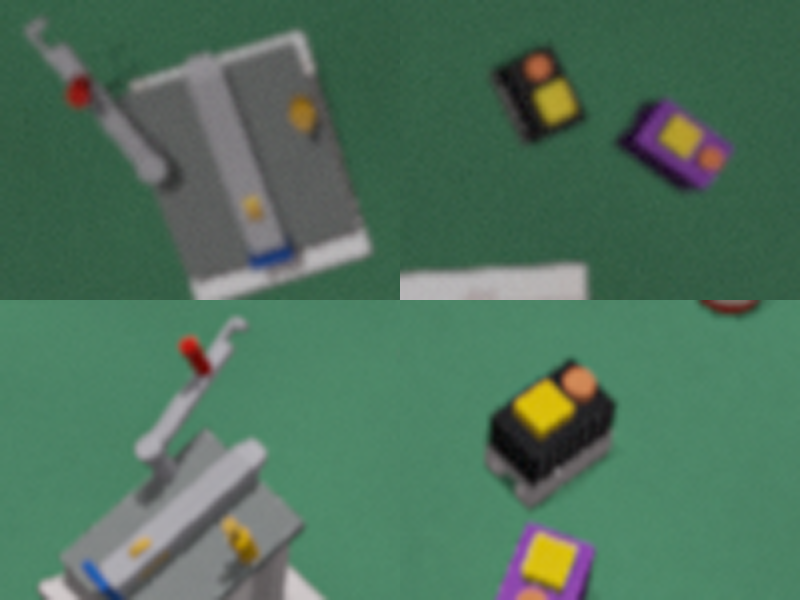

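The black module (crop at (540,95) and (550,435)) and the small grey stand with the open hasp are confirmed. The module's coil end points up-left in the top view. Next I'll fit the poses.

```bash
cat > fit.py <<'E'
from h import *
from scipy.optimize import least_squares
T=dict(np.load("top0.npz"));S=dict(np.load("side0.npz"))
cp=lambda x,y,ox,oy:[(x-1.5)/4+ox,(y-1.5)/4+oy]
def railR(y): 
    return Ro.from_euler("ZY",[y,-np.pi/6]).as_matrix()
pts=[(T,(18,52,36),cp(152,168,145,120)),(T,(-35,0,22),cp(253,207,145,120)),(T,(18,-52,38),cp(302,106,145,120)),(T,(75,0,18),cp(203,58,145,120)),
 (S,(18,52,36),cp(149,147,255,100)),(S,(-35,0,22),cp(140,247,255,100)),(S,(18,-52,38),cp(231,223,255,100))]
def res(p):
    R=railR(p[2]);o=np.array([p[0],p[1],.07])
    return np.concatenate([(proj(c,R@(np.array(X)/1e3)+o)-np.array(u))/(1 if c is S else 1) for c,X,u in pts])
if __name__=="__main__":
    s=least_squares(res,[.55,.17,.33]);print("rail",s.x.round(4),np.degrees(s.x[2]));print(s.fun.reshape(-1,2).round(1).tolist())
    # cloud check of bed plane
    for c in (T,S):
        L=(cloud(c)-[s.x[0],s.x[1],.07])@railR(s.x[2])*1e3
        m=(abs(L[...,1]-30)<8)&(abs(L[...,0]+20)<20)&(abs(L[...,2])<8)&(c["depth"]>0);print("bed z",np.median(L[m][:,2]),m.sum())
        m=(abs(L[...,1])<7)&(abs(L[...,0]-25)<30)&(abs(L[...,2]-20)<8);print("rail top z",np.median(L[m][:,2]),m.sum())
        m=(L[...,2]>15)&(L[...,2]<24)&(abs(L[...,0]-20)<40)&(abs(L[...,1])<25);print("rail y mid",L[m][:,1].min(),L[m][:,1].max())
    R=railR(s.x[2]);o=np.array([s.x[0],s.x[1],.07])
    kn=[(T,cp(79,91,145,120)),(S,cp(188,344-300,255,100))]
    f=lambda a:np.concatenate([proj(c,R@(np.array([18+70*np.sin(a[0]),52-70*np.cos(a[0]),65])/1e3)+o)-u for c,u in kn])
    k=least_squares(f,[2.]);print("hasp",k.x,k.fun)
    # module: top-face features: transformer/coil + black body corners
    # top crop corners of black top face at z=46
    mp=[(T,(-1,1),cp(495-400,72,350,165))]
    W=cloud(T)
    for c in (T,S):
        W=cloud(c);m=(W[...,2]>.03)&(W[...,2]<.065)&(abs(W[...,0]-.49)<.05)&(abs(W[...,1]+.33)<.05)
        P=W[m];print(len(P),cv2.minAreaRect((P[:,:2]*1e3).astype(np.float32)))
E
python3 fit.py
```

```text
rail [0.5658 0.18   0.3472] 19.894482945226386
[[-0.1, -0.0], [0.5, -0.1], [0.2, 3.0], [-1.9, -0.9], [0.5, 0.2], [0.9, 0.5], [1.0, 0.7]]
bed z 0.9229671979383861 83
rail top z 21.197836164011335 116
rail y mid -12.05509523483174 12.756547020785124
bed z 4.881370324007992 25
rail top z 22.81170913569934 80
rail y mid -12.440201217107287 18.132144276468075
hasp [1.84893288] [0.01983724 1.13214838 0.70663171 0.60505651]
315 ((493.3121032714844, -327.58929443359375), (59.6695671081543, 38.47195053100586), 25.72456169128418)
550 ((491.4792785644531, -328.3440246582031), (63.262123107910156, 39.45103454589844), 26.358556747436523)
```

```bash
cat >> h.py <<'E'
def plan(st,p,R,n,jaw=None):
    """constant tool-frame row repeated n times from state to pose (p,R); prints row in fractions"""
    R0=Ro.from_rotvec(st["tcp_rot"]);rel=R0.inv()*Ro.from_matrix(R);a=rel.as_rotvec()/n
    M=sum(Ro.from_rotvec(k*a).as_matrix() for k in range(n))
    s=np.linalg.solve(M,R0.inv().apply(np.asarray(p)-st["tool_pos"]))
    print("n",n,"turn",(a/.5).round(3),"shift",(s/.1).round(3),"| mm",np.linalg.norm(s)*1e3.__round__(1),"deg",np.degrees(np.linalg.norm(a)).round(1))
def down(yaw): # tool x along yaw, z down
    c,s=np.cos(yaw),np.sin(yaw);return np.array([[c,s,0],[s,-c,0],[0,0,-1.]])
E
sed -i 's/,(T,(18,-52,38),cp(302,106,145,120))//' fit.py; python3 fit.py | head -2
python3 - <<'E'
from h import *; from workcell import bot
plan(bot.read_state(),[.4925,-.328,.25],down(np.radians(26)),30)
E
```

```text
rail [0.5641 0.1794 0.3092] 17.714542650594208
[[-0.2, -0.1], [0.1, 0.6], [-1.0, -0.5], [0.5, 0.2], [0.0, 0.4], [-0.2, 1.1]]
n 30 turn [-0.     0.     0.153] shift [-0.403  0.07  -0.007] | mm 40.934083475517944 deg 4.4
```

>>> play_rows(
  moves=[
    [[0,0,0.153,-0.403,0.07,-0.06,85],[0,0,0.153,-0.403,0.07,-0.06,85],[0,0,0.153,-0.403,0.07,-0.06,85],[0,0,0.153,-0.403,0.07,-0.06,85],[0,0,0.153,-0.403,0.07,-0.06,85]],
  ],
)

```text
time: 0.52
tool_pos: [0.4523, 0.5459, 0.2607]
tcp_rot: [-1.201, -2.903, 0.001]
wrist_force: [-0.8, 1.1, -0.0]
width: 0.997
grip_force: 0.0
```

>>> play_rows(
  moves=[
    [[0,0,0.153,-0.403,0.07,-0.06,85],[0,0,0.153,-0.403,0.07,-0.06,85],[0,0,0.153,-0.403,0.07,-0.06,85],[0,0,0.153,-0.403,0.07,-0.06,85],[0,0,0.153,-0.403,0.07,-0.06,85]],
  ],
)

```text
time: 0.93
tool_pos: [0.5992, 0.4047, 0.2905]
tcp_rot: [-1.731, -2.621, 0.002]
wrist_force: [0.1, 1.0, 0.3]
width: 0.993
grip_force: 0.0
```

Run:
```python
from h import *; from workcell import bot,vision
c=vision.read_camera("wrist"); np.savez("w0.npz",**c); s=bot.read_state()
cv2.imwrite("pics/w0.png",cv2.resize(cv2.cvtColor(c["image"],cv2.COLOR_RGB2BGR),(800,600),interpolation=cv2.INTER_CUBIC))
print(s["time"],s["tool_pos"],s["tcp_rot"]);print(c["K"])
plan(s,[.4925,-.328,.25],down(np.radians(26)),20)
```

```text
0.9833 [0.60488341 0.39748738 0.29215448] [ 1.73955398e+00  2.60781725e+00 -2.51627175e-03]
[[325.1922621    0.         283.05669589]
 [  0.         325.1922621  207.89247371]
 [  0.           0.           1.        ]]
n 20 turn [0.001 0.    0.151] shift [-0.398  0.068  0.022] | mm 40.49340779721746 deg 4.3
```

View pics/w0.png

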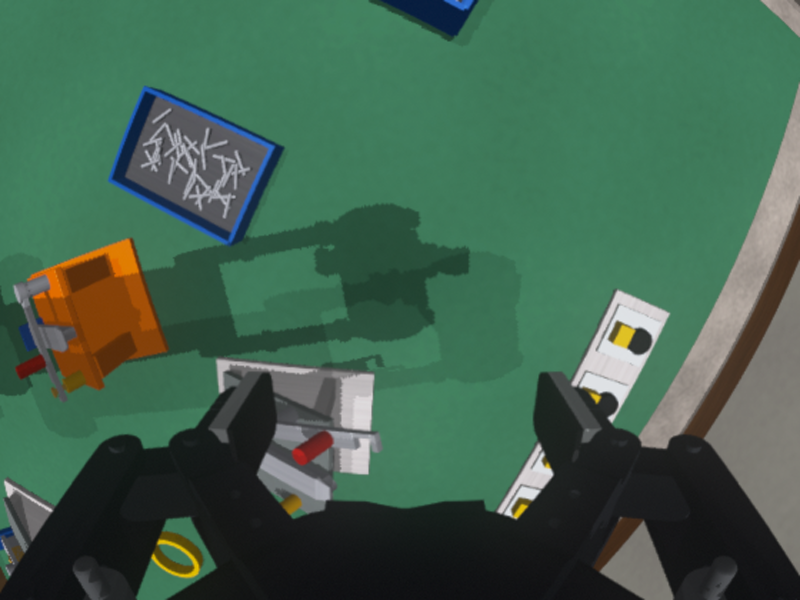

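The wrist camera looks toward tool +x, with the fingers at the lower left and right. The target stand is at (310,430), with its red knob at (313,447). Continuing to the module.

>>> play_rows(
  moves=[
    [[0,0,0.151,-0.398,0.068,0,85],[0,0,0.151,-0.398,0.068,0,85],[0,0,0.151,-0.398,0.068,0,85],[0,0,0.151,-0.398,0.068,0,85],[0,0,0.151,-0.398,0.068,0,85]],
  ],
)

```text
time: 1.4
tool_pos: [0.6812, 0.2218, 0.2903]
tcp_rot: [-2.192, -2.25, 0.001]
wrist_force: [0.0, 0.1, 0.4]
width: 0.993
grip_force: 0.0
```

>>> play_rows(
  moves=[
    [[0,0,0.151,-0.398,0.068,0,85],[0,0,0.151,-0.398,0.068,0,85],[0,0,0.151,-0.398,0.068,0,85],[0,0,0.151,-0.398,0.068,0,85],[0,0,0.151,-0.398,0.068,0,85]],
  ],
)

```text
time: 1.82
tool_pos: [0.6902, 0.0211, 0.2903]
tcp_rot: [-2.575, -1.799, 0.001]
wrist_force: [0.2, 0.6, -0.2]
width: 0.996
grip_force: 0.0
```

>>> play_rows(
  moves=[
    [[0,0,0.151,-0.398,0.068,0,85],[0,0,0.151,-0.398,0.068,0,85],[0,0,0.151,-0.398,0.068,0,85],[0,0,0.151,-0.398,0.068,0,85],[0,0,0.151,-0.398,0.068,0,85]],
  ],
)

```text
time: 2.23
tool_pos: [0.6245, -0.1687, 0.2904]
tcp_rot: [-2.867, -1.284, 0.001]
wrist_force: [0.2, -0.3, -0.6]
width: 0.996
grip_force: 0.0
```

Run:
```python
from h import *; from workcell import bot
s=bot.read_state();print(s["time"],s["tool_pos"],s["tcp_rot"],s["q"].round(2))
plan(s,[.4925,-.328,.20],down(np.radians(26)),5)
plan(s,[.4925,-.328,.20],down(np.radians(26)),6)
```

```text
2.2333 [ 0.62445515 -0.16869837  0.29043233] [-2.86688137e+00 -1.28353027e+00  1.17670526e-03] [-0.3   0.18  1.59 -0.    1.37  0.43]
n 5 turn [-0.     0.     0.155] shift [-0.408  0.08   0.181] | mm 45.38087698868002 deg 4.4
n 6 turn [-0.     0.     0.129] shift [-0.34   0.069  0.151] | mm 37.81983330629038 deg 3.7
```

>>> play_rows(
  moves=[
    [[0,0,0.151,-0.398,0.075,0.09,85],[0,0,0.151,-0.398,0.075,0.09,85],[0,0,0.151,-0.398,0.075,0.09,85],[0,0,0.151,-0.398,0.075,0.09,85],[0,0,0.12,-0.35,0.07,0.09,85]],
  ],
)

```text
time: 2.65
tool_pos: [0.4991, -0.3209, 0.2453]
tcp_rot: [-3.052, -0.746, 0.001]
wrist_force: [-0.0, -0.1, 0.3]
width: 0.998
grip_force: 0.0
```

Run:
```python
from h import *; from workcell import bot,vision
c=vision.read_camera("wrist"); np.savez("w1.npz",**c); s=bot.read_state()
cv2.imwrite("pics/w1.png",cv2.resize(cv2.cvtColor(c["image"],cv2.COLOR_RGB2BGR),(800,600),interpolation=cv2.INTER_CUBIC))
t=dict(np.load("top0.npz"))
print(s["time"],s["tool_pos"],s["tcp_rot"])
R0=Ro.from_rotvec(s["tcp_rot"]);print("cam in tool",(R0.as_matrix().T@(-c["R"].T@c["t"]-s["tool_pos"])).round(4), (R0.as_matrix().T@c["R"].T).round(3).tolist())
plan(s,[.4925,-.328,.20],down(np.radians(26)),1)
```

```text
2.7 [ 0.4936601  -0.32404283  0.24293631] [-3.0527577  -0.73814116  0.0126245 ]
cam in tool [ 0.0782 -0.0003 -0.1449] [[0.006, -0.961, -0.276], [1.0, 0.004, 0.005], [-0.004, -0.276, 0.961]]
n 1 turn [-0.005  0.015  0.041] shift [-0.025  0.031  0.429] | mm 43.13387953263769 deg 1.3
```

View pics/w1.png

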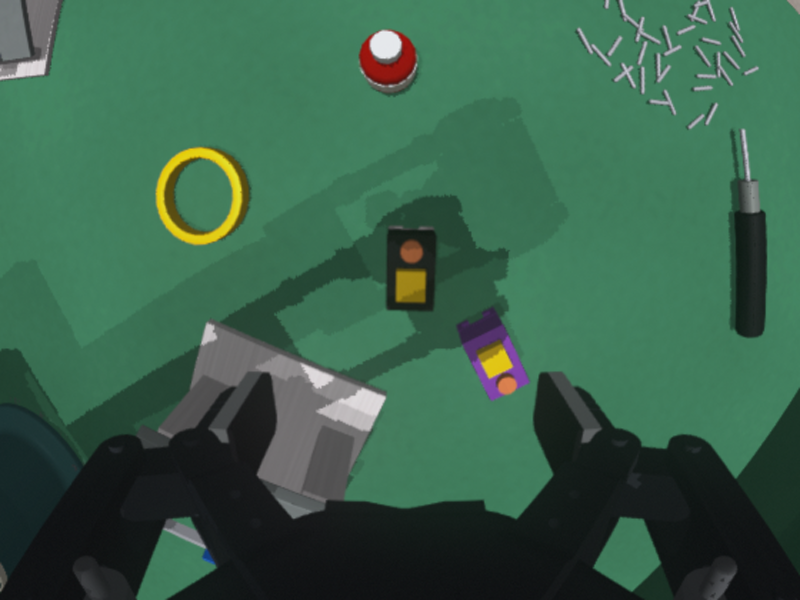

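The module is at (411,270), upright with its coil end up-image. The purple one at (492,355) is clear of the finger paths. I'll compute the module pose from the fisheye and check how tall the big stand is.

```bash
cat >> h.py <<'E'
def ray(c,u,v,z=None,plane=None):
    """fisheye pixel -> world point on plane n.x=d (default z)"""
    K=c["K"];x=(u-K[0,2])/K[0,0];y=(v-K[1,2])/K[1,1];th=np.hypot(x,y)
    d=np.array([np.sin(th)*x/th,np.sin(th)*y/th,np.cos(th)]);d=c["R"].T@d;o=-c["R"].T@c["t"]
    n,k=(np.array([0,0,1.]),z) if plane is None else plane
    return o+d*(k-n@o)/(n@d)
def fproj(c,X):
    p=np.asarray(X)@c["R"].T+c["t"];r=np.linalg.norm(p[...,:2],axis=-1);th=np.arctan2(r,p[...,2])
    return p[...,:2]/r[...,None]*th[...,None]*c["K"][0,0]+[c["K"][0,2],c["K"][1,2]]
E
python3 - <<'E'
from h import *; from workcell import bot
c=dict(np.load("w1.npz"));T=dict(np.load("top0.npz"))
im=c["image"][140:240,250:330].astype(int);m=(im.max(-1)<45)
P=[ray(c,u*.7-.15,v*.7-.15,z=.046) for u,v in((388,230),(435,230),(435,310),(388,310))]
print(np.round(P,4));Q=np.mean(P,0);print("centre",Q,"yaw",np.degrees(np.arctan2(*(P[0]-P[3])[1::-1])),np.degrees(np.arctan2(*(P[1]-P[2])[1::-1])))
W=cloud(T);m=(W[...,1]<-.15)&(W[...,1]>-.45)&(W[...,0]>.1)&(W[...,0]<.42)&(T["depth"]>0);B=W[m];i=B[:,2].argsort()[-300::60];print(B[i].round(3))
s=bot.read_state();print(s["q"].round(3))
E
```

```text
[[ 0.5153 -0.3     0.046 ]
 [ 0.5314 -0.3309  0.046 ]
 [ 0.4766 -0.3605  0.046 ]
 [ 0.4599 -0.3283  0.046 ]]
centre [ 0.49579474 -0.32992971  0.046     ] yaw 26.998217013536145 28.427716866461218
[[ 0.247 -0.223  0.158]
 [ 0.302 -0.27   0.162]
 [ 0.249 -0.303  0.166]
 [ 0.328 -0.275  0.17 ]
 [ 0.233 -0.302  0.183]]
[-0.62   0.102  1.772 -0.006  1.273  0.478]
```

Run:
```python
from h import *; from workcell import bot
s=bot.read_state();plan(s,[.494,-.329,.070],down(np.radians(27.2)),5)
```

```text
n 5 turn [-0.001  0.003 -0.   ] shift [-0.002  0.01   0.346] | mm 34.6016254802301 deg 0.1
```

>>> play_rows(
  moves=[
    [[0,0,0,0,0.01,0.345,85],[0,0,0,0,0.01,0.345,85],[0,0,0,0,0.01,0.345,85],[0,0,0,0,0.01,0.345,70],[0,0,0,0,0,0.2,60]],
  ],
)

```text
time: 3.12
tool_pos: [0.5005, -0.3211, 0.0837]
tcp_rot: [-3.046, -0.751, 0.006]
wrist_force: [-1.2, 0.7, -0.9]
width: 0.742
grip_force: 0.0
```

Run:
```python
from h import *; from workcell import bot,vision
c=vision.read_camera("wrist");c=vision.read_camera("wrist");np.savez("w2.npz",**c)
cv2.imwrite("pics/w2.png",cv2.resize(cv2.cvtColor(c["image"],cv2.COLOR_RGB2BGR),(800,600),interpolation=cv2.INTER_CUBIC))
s=bot.read_state();print(s["time"],s["tool_pos"],s["tcp_rot"],s["width"]);plan(s,[.494,-.329,.011],down(np.radians(27.2)),3)
```

```text
3.2167 [ 0.49914684 -0.3199483   0.08273202] [-3.04208402 -0.7506538   0.01112211] 0.7023133739350679
n 3 turn [-0.006  0.003  0.006] shift [-0.028  0.02   0.239] | mm 24.161357002178754 deg 0.3
```

View pics/w2.png

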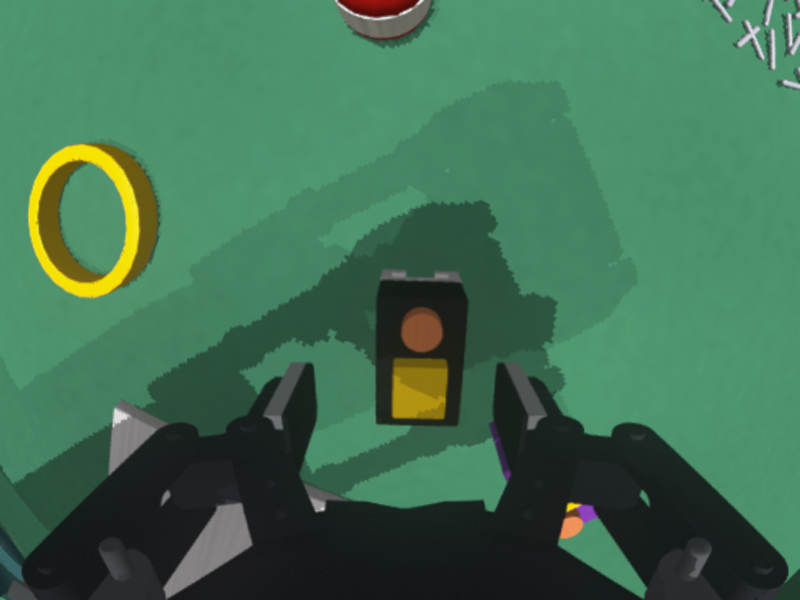

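The module is between the fingers, with its top face corners around (378,284), (467,284), (460,425), (376,424). It leans slightly clockwise.

Run:
```python
from h import *; from workcell import bot
c=dict(np.load("w2.npz"));P=np.array([ray(c,u*.7-.15,v*.7-.15,z=.046) for u,v in((378,285),(466,285),(460,425),(376,424))]);C=P.mean(0)
print(P.round(4),C,[np.degrees(np.arctan2(*(P[a]-P[b])[1::-1])) for a,b in((0,3),(1,2))])
s=bot.read_state();plan(s,[C[0],C[1],.011],down(np.radians(27.2)),3)
```

```text
[[ 0.5167 -0.2989  0.046 ]
 [ 0.5329 -0.3295  0.046 ]
 [ 0.4762 -0.3599  0.046 ]
 [ 0.4593 -0.3266  0.046 ]] [ 0.49626259 -0.328694    0.046     ] [np.float64(25.738985179601855), np.float64(28.154548694159036)]
n 3 turn [-0.006  0.003  0.006] shift [-0.021  0.023  0.239] | mm 24.106995343698433 deg 0.3
```

>>> play_rows(
  moves=[
    [[-0.006,0.003,0.006,-0.02,0.023,0.24,60],[-0.006,0.003,0.006,-0.02,0.023,0.24,60],[-0.006,0.003,0.006,-0.02,0.023,0.24,60],[0,0,0,0,0,0,60]],
  ],
)

```text
time: 3.55
tool_pos: [0.4987, -0.3304, 0.0133]
tcp_rot: [3.051, 0.738, 0.004]
wrist_force: [-1.3, 1.2, -0.0]
width: 0.703
grip_force: 0.0
```

Run:
```python
from h import *; from workcell import bot
s=bot.read_state();print(s["time"],s["tool_pos"],s["tcp_rot"],s["width"],s["wrist_force"]);plan(s,[.4962,-.3287,.011],down(np.radians(27.2)),1)
```

```text
3.55 [ 0.49871363 -0.33040618  0.01331409] [3.05055613 0.73766175 0.00390614] 0.7029164626103732 [-1.32459489  1.2113913  -0.04914702]
n 1 turn [ 0.007 -0.003 -0.   ] shift [-0.015 -0.027  0.023] | mm 3.818956026038523 deg 0.2
```

>>> play_rows(
  moves=[
    [[0.007,-0.003,0,-0.015,-0.027,0.02,55],[0,0,0,0,0,0,30],[0,0,0,0,0,0,25],[0,0,0,0,0,0,25],[0,0,0,0,0,0,25]],
  ],
  newtons=70,
)

```text
time: 3.97
tool_pos: [0.5002, -0.3313, 0.0167]
tcp_rot: [3.046, 0.737, 0.011]
wrist_force: [-0.1, 0.6, 6.2]
width: 0.422
grip_force: 70.7
```

Run:
```python
from h import *; from workcell import bot
s=bot.read_state();print(s["time"],s["tool_pos"],s["tcp_rot"],s["width"],s["grip_force"],s["wrist_force"]);plan(s,[.4962,-.3287,.011],down(np.radians(27.2)),1)
```

```text
3.9667 [ 0.50015703 -0.33125838  0.01674801] [3.04608964 0.73655004 0.01104531] 0.42194332753013897 70.72049612179399 [-0.08275684  0.59941513  6.22813981]
n 1 turn [ 0.018 -0.01  -0.   ] shift [-0.024 -0.041  0.057] | mm 7.432565997432118 deg 0.6
```

>>> play_rows(
  moves=[
    [[0,0,0,0,0,-0.15,25],[0,0,0,0,0,-0.3,25],[0,0,0,0,0,-0.4,25],[0,0,0,0,0,-0.4,25],[0,0,0,0,0,-0.4,25]],
  ],
)

```text
time: 4.38
tool_pos: [0.497, -0.3293, 0.1809]
tcp_rot: [3.05, 0.737, 0.006]
wrist_force: [0.2, 0.3, -1.7]
width: 0.415
grip_force: 70.1
```

Run:
```python
from h import *; from workcell import bot,vision
import fit
for i in range(3): c=vision.read_camera("wrist");s=bot.read_state();print(s["time"],s["tool_pos"].round(4),s["tcp_rot"].round(4),s["width"].round(3),s["wrist_force"].round(2))
np.savez("w3.npz",**c)
cv2.imwrite("pics/w3.png",cv2.resize(cv2.cvtColor(c["image"],cv2.COLOR_RGB2BGR),(800,600),interpolation=cv2.INTER_CUBIC)[150:,150:650])
# viewing pose low side of rail, tool vertical
plan(s,[.45,.10,.28],down(.309),12)
```

```text
Traceback (most recent call last):
AttributeError: 'float' object has no attribute 'round'
```

Run:
```python
from h import *; from workcell import bot,vision
for i in range(2): c=vision.read_camera("wrist");s=bot.read_state();print(s["time"],s["tool_pos"].round(4),s["tcp_rot"].round(4),s["width"],s["wrist_force"].round(2))
np.savez("w3.npz",**c)
cv2.imwrite("pics/w3.png",cv2.resize(cv2.cvtColor(c["image"],cv2.COLOR_RGB2BGR),(800,600),interpolation=cv2.INTER_CUBIC)[150:,150:650])
plan(s,[.43,.08,.28],down(.309),12)
```

```text
4.4833 [ 0.5023 -0.3331  0.1892] [3.0367 0.7342 0.0235] 0.4267917885128171 [ 1.26 -1.21 -1.2 ]
4.5333 [ 0.5005 -0.3318  0.1852] [3.041  0.7352 0.0177] 0.4245865955218536 [-0.37 -0.13 -1.71]
n 12 turn [ 0.002 -0.002  0.028] shift [ 0.08  -0.339 -0.081] | mm 35.73973539983819 deg 0.8
```

View pics/w3.png

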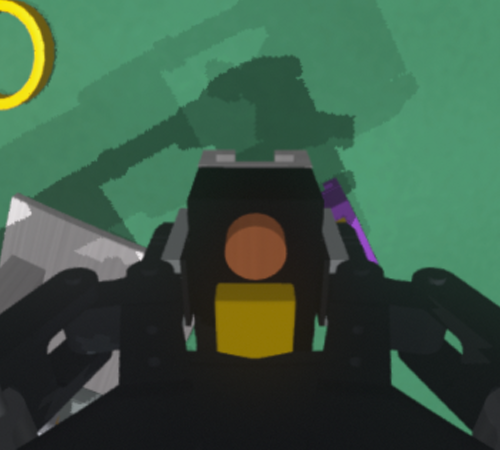

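The module is held squarely between the pads, with no tilt visible. Moving to a viewpoint below the rail to measure it.

>>> play_rows(
  moves=[
    [[0,0,0.028,0.08,-0.339,-0.15,25],[0,0,0.028,0.08,-0.339,-0.15,25],[0,0,0.028,0.08,-0.339,-0.15,25],[0,0,0.028,0.08,-0.339,-0.15,25],[0,0,0.028,0.08,-0.339,-0.15,25]],
  ],
)

```text
time: 4.95
tool_pos: [0.4581, -0.1575, 0.2519]
tcp_rot: [3.076, 0.628, 0.002]
wrist_force: [1.5, 0.2, -1.5]
width: 0.421
grip_force: 70.5
```

>>> play_rows(
  moves=[
    [[0,0,0.028,0.08,-0.339,-0.04,25],[0,0,0.028,0.08,-0.339,-0.04,25],[0,0,0.028,0.08,-0.339,-0.04,25],[0,0,0.028,0.08,-0.339,-0.04,25],[0,0,0.028,0.08,-0.339,0,25]],
  ],
)

```text
time: 5.37
tool_pos: [0.4336, 0.0145, 0.2679]
tcp_rot: [3.094, 0.52, 0.005]
wrist_force: [0.7, 0.2, -1.3]
width: 0.423
grip_force: 70.5
```

>>> play_rows(
  moves=[
    [[0,0,0.028,0.08,-0.339,0,25],[0,0,0.028,0.08,-0.2,0,25],[0,0,0,0,-0.1,0,25],[0,0,0,0,0,0,25],[0,0,0,0,0,0,25]],
  ],
)

```text
time: 5.78
tool_pos: [0.4288, 0.0785, 0.2672]
tcp_rot: [3.099, 0.481, 0.004]
wrist_force: [0.2, 0.2, -1.9]
width: 0.423
grip_force: 70.6
```

Run:
```python
from h import *; from workcell import bot,vision
for i in range(3): c=vision.read_camera("wrist");s=bot.read_state();print(s["time"],s["tool_pos"].round(4),s["tcp_rot"].round(4),s["wrist_force"].round(2))
np.savez("w4.npz",**c)
im=cv2.resize(cv2.cvtColor(c["image"],cv2.COLOR_RGB2BGR),None,fx=2,fy=2,interpolation=cv2.INTER_CUBIC)
print(fproj(c,[.564,.179,.07])*2)
cv2.imwrite("pics/w4.png",im[0:600,100:900])
```

```text
5.8333 [0.4291 0.078  0.2675] [3.0997 0.4792 0.0044] [ 0.59  0.03 -1.22]
5.8833 [0.4293 0.0777 0.2678] [3.1001 0.4776 0.0051] [ 0.08  0.01 -1.18]
5.9333 [0.4295 0.0776 0.268 ] [3.1004 0.4765 0.0058] [ 0.68 -0.21 -1.61]
[453.99463132  72.57913337]
```

View pics/w4.png

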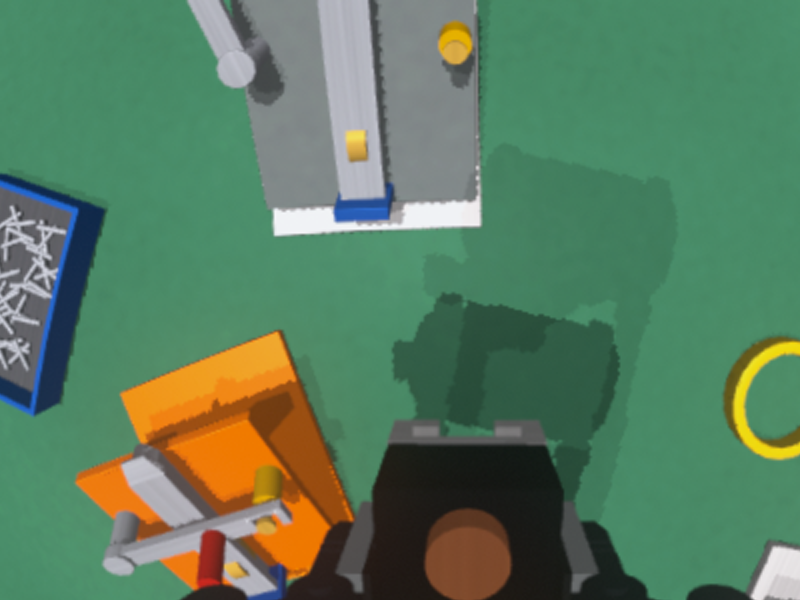

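The wrist view shows the target stand: boss (236,69), detent (356,145), catch head (456,45), rail edges (320..371 at row 20, 329..377 at row 100), and blue stop (363,205). I'll refit the rail pose from these.

```bash
cat > fit2.py <<'E'
from h import *; import fit
from scipy.optimize import least_squares
c=dict(np.load("w4.npz"));g=lambda x,y:np.array([(x+100)/2-.25,y/2-.25])
pw=[((18,52,36),g(236,69)),((-35,0,23),g(356,144)),((18,-52,38),g(456,45))]
ed=[(20,12,320),(20,-12,371),(100,12,329),(100,-12,377)]
def resw(p):
    R=fit.railR(p[2]);o=np.array([p[0],p[1],p[3] if len(p)>3 else .07]);w=lambda X:R@(np.array(X)/1e3)+o
    r=[fproj(c,w(X))-u for X,u in pw]
    for v,y,u in ed:
        L=np.array([fproj(c,w((x,y,20))) for x in(-60,-30,0,30,60)]);i=L[:,1].argsort();r.append([np.interp(v/2-.25,L[i,1],L[i,0])-((u+100)/2-.25)])
    return np.concatenate(r)
if __name__=="__main__":
    for f,x0 in ((resw,[.564,.179,.309]),(resw,[.564,.179,.309,.07]),(lambda p:np.r_[resw(p),fit.res(p)],[.564,.179,.309])):
        s=least_squares(f,x0);print(s.x.round(4),np.degrees(s.x[2]).round(2),s.fun.round(1))
E
python3 fit2.py
```

```text
[0.5666 0.179  0.3461] 19.83 [-0.1 -0.7  1.   0.1 -0.3  0.6 -0.4 -0.7  0.4  0.2]
[0.5665 0.1789 0.3459 0.0705] 19.82 [-0.2 -0.8  1.   0.1 -0.2  0.6 -0.4 -0.7  0.4  0.2]
[0.5661 0.179  0.3409] 19.53 [-0.2 -0.6  0.7  0.5 -0.3  1.3 -0.4 -0.8  0.2 -0.   0.2 -0.3  0.7 -0.2
 -1.4 -1.1  0.8  0.4  1.   0.6  1.1  1. ]
```

```bash
cat >> h.py <<'E'
RO=np.array([.5663,.179,.07]);RR=Ro.from_euler("ZY",[.344,-np.pi/6]).as_matrix();RT=RR@np.diag([1,-1,-1.])
def fcloud(c):
    K=c["K"];v,u=np.mgrid[0:420,0:560];x=(u-K[0,2])/K[0,0];y=(v-K[1,2])/K[1,1];th=np.hypot(x,y)+1e-9
    k=np.tan(th)/th*c["depth"];return (np.stack([x*k,y*k,c["depth"]],-1)-c["t"])@c["R"]
def inrail(p): return ((np.asarray(p)-RO)@RR*1e3).round(1)
def w(x,y,z): return RO+RR@(np.array([x,y,z])/1e3)
E
python3 - <<'E'
from h import *; from workcell import bot
c=dict(np.load("w4.npz"));s=bot.read_state();print(s["tool_pos"],s["tcp_rot"])
P=(fcloud(c)-s["tool_pos"])@Ro.from_rotvec(s["tcp_rot"]).as_matrix()*1e3
ok=(c["depth"]>0)
for v in range(210,300,6): 
    print(v,[P[v,u].round(0).astype(int).tolist() for u in (254,262,284,305,314)])
plan(s,w(135,0,77),RT,10)
E
```

```text
[0.42951195 0.07760231 0.26799323] [3.1003925  0.47652356 0.00576589]
210 [[25, -14, 16], [26, -10, 15], [-51, 2, 268], [25, 12, 17], [25, 16, 17]]
216 [[26, -13, 5], [24, -10, 12], [-59, 2, 268], [23, 12, 12], [25, 16, 7]]
222 [[25, -13, -3], [25, -9, -3], [25, 1, -2], [25, 11, -3], [25, 15, -3]]
228 [[25, -12, -10], [25, -8, -10], [26, 1, -11], [25, 10, -10], [26, 14, -12]]
234 [[25, -11, -18], [26, -8, -19], [25, 1, -17], [25, 10, -18], [25, 13, -18]]
240 [[25, -11, -24], [25, -8, -24], [25, 1, -23], [25, 9, -25], [25, 13, -24]]
246 [[25, -10, -29], [24, -7, -28], [24, 1, -28], [25, 9, -29], [25, 12, -29]]
252 [[22, -11, -28], [22, -7, -29], [22, 1, -29], [22, 9, -28], [21, 13, -27]]
258 [[20, -11, -29], [19, -8, -28], [21, 1, -33], [20, 9, -29], [20, 12, -29]]
264 [[17, -11, -28], [17, -8, -29], [21, 1, -36], [16, 9, -27], [17, 13, -28]]
270 [[14, -11, -28], [14, -8, -28], [18, 1, -35], [14, 9, -28], [14, 13, -27]]
276 [[12, -11, -29], [12, -8, -29], [16, 1, -37], [11, 9, -28], [11, 13, -28]]
282 [[9, -11, -29], [14, -7, -38], [13, 1, -36], [9, 9, -28], [9, 13, -29]]
288 [[6, -11, -28], [6, -8, -28], [11, 1, -36], [6, 9, -29], [6, 13, -28]]
294 [[3, -11, -29], [3, -8, -29], [8, 1, -37], [3, 10, -28], [2, 13, -27]]
n 10 turn [ 0.003  0.104 -0.007] shift [ 0.221 -0.055  0.12 ] | mm 25.72470396903121 deg 3.0
```

>>> play_rows(
  moves=[
    [[0,0.104,-0.007,0.221,-0.055,0.04,25],[0,0.104,-0.007,0.221,-0.055,0.04,25],[0,0.104,-0.007,0.221,-0.055,0.12,25],[0,0.104,-0.007,0.221,-0.055,0.12,25],[0,0.104,-0.007,0.221,-0.055,0.12,25]],
  ],
)

```text
time: 6.35
tool_pos: [0.5322, 0.1393, 0.2363]
tcp_rot: [-3.04, -0.495, -0.408]
wrist_force: [-0.1, 0.1, -1.6]
width: 0.42
grip_force: 70.6
```

>>> play_rows(
  moves=[
    [[0,0.104,-0.007,0.221,-0.055,0.12,25],[0,0.104,-0.007,0.221,-0.055,0.12,25],[0,0.104,-0.007,0.221,-0.055,0.12,25],[0,0.104,-0.007,0.221,-0.055,0.12,25],[0,0.104,-0.007,0.15,-0.055,0.12,25]],
  ],
)

```text
time: 6.77
tool_pos: [0.6362, 0.2035, 0.2173]
tcp_rot: [-2.921, -0.504, -0.792]
wrist_force: [0.5, 0.2, -1.6]
width: 0.419
grip_force: 70.6
```

>>> play_rows(
  moves=[
    [[0,0,0,0,0,0,25],[0,0,0,0,0,0,25],[0,0,0,0,0,0,25],[0,0,0,0,0,0,25]],
  ],
)

```text
time: 7.1
tool_pos: [0.634, 0.2034, 0.2175]
tcp_rot: [-2.922, -0.505, -0.786]
wrist_force: [-0.3, -0.2, -2.0]
width: 0.421
grip_force: 70.6
```

Run:
```python
from h import *; from workcell import bot,vision
c=vision.read_camera("wrist");s=bot.read_state();print(s["time"],inrail(s["tool_pos"]),s["tcp_rot"],s["wrist_force"].round(1))
P=(fcloud(c)-s["tool_pos"])@Ro.from_rotvec(s["tcp_rot"]).as_matrix()*1e3
m=(abs(P[...,2]+28.5)<2.5)&(P[...,0]>13)&(P[...,0]<24)&(abs(P[...,1])<30);print("y range",np.percentile(P[m][:,1],[1,50,99]),m.sum())
plan(s,w(127,0,25),RT,3);plan(s,w(127,0,25),RT,1)
```

```text
7.15 [136.3   0.3  91.9] [-2.92164826 -0.50540088 -0.7872454 ] [-0.1 -0.1 -0.2]
y range [-17.07834174   0.8866269   19.26706501] 2034
n 3 turn [ 0.01  -0.     0.002] shift [-0.031 -0.001  0.223] | mm 22.510650094542477 deg 0.3
n 1 turn [ 0.03  -0.001  0.005] shift [-0.094 -0.007  0.669] | mm 67.53137818069449 deg 0.9
```

>>> play_rows(
  moves=[
    [[0.01,0,0.002,-0.031,-0.003,0.225,25],[0.01,0,0.002,-0.031,-0.003,0.225,25],[0.01,0,0.002,-0.031,-0.003,0.225,25],[0,0,0,0,0,0,25],[0,0,0,0,0,0,25]],
  ],
)

```text
time: 7.57
tool_pos: [0.657, 0.2127, 0.1524]
tcp_rot: [-2.909, -0.505, -0.774]
wrist_force: [0.3, -0.3, -1.0]
width: 0.421
grip_force: 70.6
```

>>> play_rows(
  moves=[
    [[0,0,0,0,0,0,25],[0,0,0,0,0,0,25],[0,0,0,0,0,0,25],[0,0,0,0,0,0,25]],
  ],
)

```text
time: 7.9
tool_pos: [0.6587, 0.2135, 0.1558]
tcp_rot: [-2.906, -0.506, -0.783]
wrist_force: [0.5, 0.1, -1.9]
width: 0.418
grip_force: 70.6
```

Run:
```python
from h import *; from workcell import bot,vision
s=bot.read_state();print(s["time"],inrail(s["tool_pos"]),s["tcp_rot"],s["wrist_force"].round(1))
plan(s,w(127,1,24.7),RT,1)
for n in("side","top"):
    c=vision.read_camera(n);np.savez(n+"1.npz",**c)
c=dict(np.load("side1.npz"));x,y=240,95
o=cv2.resize(cv2.cvtColor(c["image"][y:y+100,x:x+133],cv2.COLOR_RGB2BGR),(798,600),interpolation=cv2.INTER_CUBIC);cv2.imwrite("pics/s1.png",o)
```

```text
7.9 [128.3   1.4  25. ] [-2.90629576 -0.50575567 -0.7828135 ] [ 0.5  0.1 -1.9]
n 1 turn [-0.001 -0.005  0.001] shift [-0.013  0.004  0.003] | mm 1.4121755518773877 deg 0.2
```

View pics/s1.png

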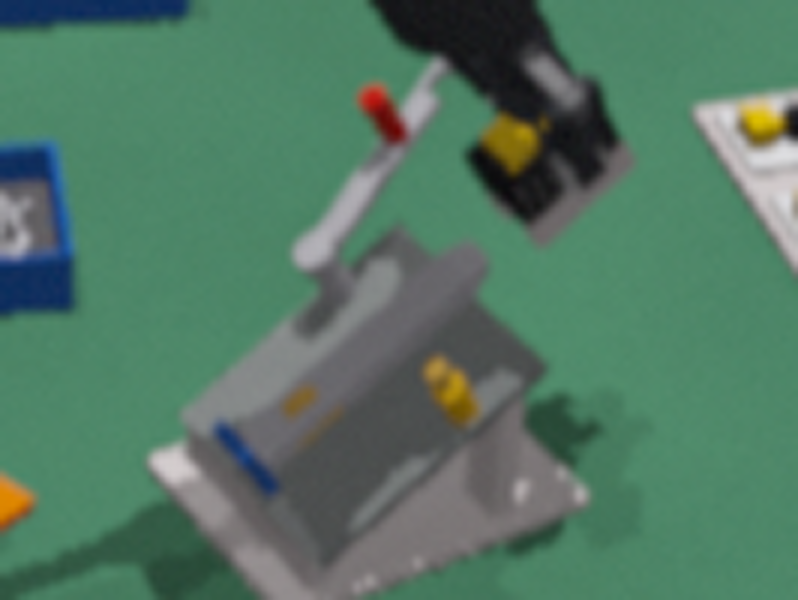

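The module is aligned up-slope of the nose (crop: module foot (590,200), nose (480,260)), and the hasp bar is clear. Advancing with force checks.

>>> play_rows(
  moves=[
    [[0,0,0,-0.1,0.003,0,25],[0,0,0,-0.1,0,0,25],[0,0,0,-0.06,0,0,25],[0,0,0,-0.06,0,0,25],[0,0,0,0,0,0,25]],
  ],
)

```text
time: 8.42
tool_pos: [0.6316, 0.2036, 0.1378]
tcp_rot: [-2.907, -0.505, -0.781]
wrist_force: [1.0, 0.5, -0.8]
width: 0.421
grip_force: 70.6
```

```bash
cat > st.py <<'E'
from h import *; from workcell import bot
s=bot.read_state();print(s["time"],inrail(s["tool_pos"]),"F rail",(s["wrist_force"]@RR).round(1),"M tool",(s["torque"]@Ro.from_rotvec(s["tcp_rot"]).as_matrix()).round(2),s["width"])
plan(s,w(inrail(s["tool_pos"])[0],1,24.7),RT,1)
E
python3 st.py
```

```text
8.4167 [94.3  1.1 23.8] F rail [ 0.6  0.1 -1.2] M tool [ 0.04 -0.15  0.03] 0.42120458015719653
n 1 turn [-0.001 -0.003 -0.   ] shift [-0.     0.001 -0.009] | mm 0.8647979543413887 deg 0.1
```

>>> play_rows(
  moves=[
    [[0,0,0,-0.1,0,-0.005,25],[0,0,0,-0.15,0,0,25],[0,0,0,-0.15,0,0,25],[0,0,0,-0.1,0,0,25],[0,0,0,0,0,0,25]],
  ],
)

```text
time: 8.83
tool_pos: [0.5895, 0.1884, 0.113]
tcp_rot: [-2.908, -0.506, -0.778]
wrist_force: [-5.3, -3.6, 5.5]
width: 0.419
grip_force: 72.7
```

```bash
python3 st.py
```

```text
8.8333 [43.1  1.  24.7] F rail [-2.6 -1.5  7.9] M tool [-0.22 -0.65  0.02] 0.41853641042164413
n 1 turn [-0.001  0.002  0.001] shift [-0.  0.  0.] | mm 0.05126032586172356 deg 0.1
```

>>> play_rows(
  moves=[
    [[0,0,0,-0.1,0,-0.007,25],[0,0,0,-0.15,0,0,25],[0,0,0,-0.1,0,0,25],[0,0,0,-0.05,0,0,25],[0,0,0,0,0,0,25]],
  ],
)

```text
time: 9.25
tool_pos: [0.5567, 0.1768, 0.0931]
tcp_rot: [-2.908, -0.506, -0.776]
wrist_force: [-3.4, -1.3, 4.0]
width: 0.421
grip_force: 72.2
```

```bash
python3 st.py
```

```text
9.25 [ 3.   1.1 24.9] F rail [-1.1 -0.1  5.2] M tool [-0.02 -0.6   0.01] 0.4214836602453743
n 1 turn [-0.002  0.003  0.   ] shift [-0.     0.001  0.002] | mm 0.22930965124282485 deg 0.1
```

>>> play_rows(
  moves=[
    [[0,0,0,-0.08,0,-0.003,25],[0,0,0,-0.08,0,0,25],[0,0,0,-0.08,0,0,25],[0,0,0,-0.06,0,0,25],[0,0,0,0,0,0,25]],
  ],
  newtons=90,
)

```text
time: 9.67
tool_pos: [0.5309, 0.1677, 0.0773]
tcp_rot: [-2.909, -0.506, -0.773]
wrist_force: [-7.0, -4.2, 6.2]
width: 0.418
grip_force: 91.2
```

```bash
python3 st.py
```

```text
9.6667 [-28.5   1.3  24.9] F rail [-3.8 -1.6  9.4] M tool [-0.2  -0.77  0.02] 0.4176822550671837
n 1 turn [-0.003  0.007  0.001] shift [-0.     0.003  0.002] | mm 0.372400634467911 deg 0.2
```

>>> play_rows(
  moves=[
    [[0,0,0,-0.02,0,-0.004,25],[0,0,0,-0.015,0,0,25],[0,0,0,0,0,0,25],[0,0,0,0,0,0,25]],
  ],
)

```text
time: 10.0
tool_pos: [0.5298, 0.1672, 0.077]
tcp_rot: [-2.908, -0.506, -0.777]
wrist_force: [0.1, -0.4, -1.7]
width: 0.419
grip_force: 89.8
```

```bash
python3 st.py
python3 - <<'E'
from h import *; from workcell import bot,vision
c=vision.read_camera("wrist");s=bot.read_state();np.savez("w5.npz",**c)
P=(fcloud(c)-s["tool_pos"])@Ro.from_rotvec(s["tcp_rot"]).as_matrix()*1e3
m=(abs(P[...,2]+10)<10)&(abs(P[...,1])<12)&(P[...,0]>10)&(P[...,0]<45);print("front x",np.percentile(P[m][:,0],[10,50,90]))
m=(abs(P[...,2]+28)<4)&(abs(P[...,1]-1)<15)&(P[...,0]>13)&(P[...,0]<24);print("top z",np.median(P[m][:,2]))
E
```

```text
10.0 [-29.7   1.1  25.2] F rail [-0.9 -0.4 -1.5] M tool [-0.04 -0.35  0.04] 0.41893759820142895
n 1 turn [-0.002  0.003  0.   ] shift [-0.     0.001  0.005] | mm 0.5599741468439414 deg 0.1
front x [24.24162273 24.49114555 24.78132694]
top z -28.1349537266614
```

>>> play_rows(
  moves=[
    [[0,0,0,-0.015,0,0,25],[0,0,0,-0.015,0,0,25],[0,0,0,0,0,0,25],[0,0,0,0,0,0,25]],
  ],
)

```text
time: 10.38
tool_pos: [0.5278, 0.1664, 0.0761]
tcp_rot: [-2.908, -0.506, -0.779]
wrist_force: [-0.1, -0.2, -1.2]
width: 0.418
grip_force: 89.8
```

```bash
python3 st.py
```

```text
10.3833 [-32.    1.1  25.5] F rail [-0.7 -0.1 -1. ] M tool [ 0.03 -0.34 -0.01] 0.41815734417973016
n 1 turn [-0.002  0.001  0.   ] shift [-0.     0.001  0.008] | mm 0.822946064027474 deg 0.1
```

>>> play_rows(
  moves=[
    [[0,0,0,-0.015,0,0.005,25],[0,0,0,-0.015,0,0,25],[0,0,0,0,0,0,25],[0,0,0,0,0,0,25]],
  ],
)

```text
time: 10.72
tool_pos: [0.527, 0.1659, 0.0754]
tcp_rot: [-2.906, -0.505, -0.783]
wrist_force: [4.4, 2.4, -1.8]
width: 0.425
grip_force: 89.9
```

```bash
python3 st.py
```

```text
10.7167 [-33.1   0.9  25.4] F rail [ 3.3  0.8 -4.1] M tool [0.13 0.4  0.1 ] 0.424789194680134
n 1 turn [-0.001 -0.006  0.   ] shift [ 0.    -0.001  0.007] | mm 0.6865187828141084 deg 0.2
```

>>> play_rows(
  moves=[
    [[0,0,0,-0.03,0,0.004,25],[0,0,0,-0.03,0,0,25],[0,0,0,0,0,0,25],[0,0,0,0,0,0,25]],
  ],
)

```text
time: 11.05
tool_pos: [0.5268, 0.1656, 0.0758]
tcp_rot: [-2.902, -0.502, -0.797]
wrist_force: [12.3, 9.4, -2.8]
width: 0.416
grip_force: 92.5
```

```bash
python3 st.py;python3 - <<'E'
from h import *; from workcell import bot,vision
c=vision.read_camera("wrist");s=bot.read_state()
P=(fcloud(c)-s["tool_pos"])@Ro.from_rotvec(s["tcp_rot"]).as_matrix()*1e3
m=(abs(P[...,2]+10)<10)&(abs(P[...,1])<12)&(P[...,0]>10)&(P[...,0]<45);print("front x",np.percentile(P[m][:,0],[10,50,90]))
E
```

```text
11.05 [-33.2   0.7  25.9] F rail [11.4  4.7 -9.8] M tool [0.85 1.79 0.35] 0.4159768476940219
n 1 turn [ 0.001 -0.025 -0.002] shift [ 0.    -0.003  0.012] | mm 1.2332692765808582 deg 0.7
front x [24.6898073  24.97181597 25.26680047]
```

It is firmly on the stop. Now unload, release, and retract along the rail normal.

>>> play_rows(
  moves=[
    [[0,0,0,0.045,0,0,25],[0,0,0,0.04,0,0,25],[0,0,0,0,0,0,25],[0,0,0,0,0,0,25]],
  ],
)

```text
time: 11.43
tool_pos: [0.5275, 0.1664, 0.0752]
tcp_rot: [-2.908, -0.506, -0.777]
wrist_force: [-4.0, 1.1, 3.4]
width: 0.419
grip_force: 95.0
```

```bash
python3 st.py
```

```text
11.4333 [-32.7   1.2  24.8] F rail [-1.2  2.3  4.6] M tool [ 0.17 -0.2  -0.04] 0.41855363336353063
n 1 turn [-0.002  0.002  0.001] shift [0.    0.002 0.001] | mm 0.23007843437514802 deg 0.1
```

>>> play_rows(
  moves=[
    [[0,0,0,0,0,0,45],[0,0,0,0,0,0,55],[0,0,0,0,0,0,55],[0,0,0,0,0,0,55],[0,0,0,0,0,-0.1,55]],
  ],
)

```text
time: 11.85
tool_pos: [0.5223, 0.1645, 0.0822]
tcp_rot: [-2.909, -0.506, -0.774]
wrist_force: [-0.4, -0.6, 0.0]
width: 0.648
grip_force: 0.0
```

>>> play_rows(
  moves=[
    [[0,0,0,0,0,-0.2,55],[0,0,0,0,0,-0.3,55],[0,0,0,0,0,-0.3,55],[0,0,0,0,0,-0.2,40],[0,0,0,0,0,0,40]],
  ],
)

```text
time: 12.27
tool_pos: [0.4778, 0.1479, 0.1754]
tcp_rot: [-2.904, -0.505, -0.79]
wrist_force: [1.0, 0.5, -0.6]
width: 0.471
grip_force: 0.0
```

```bash
python3 st.py;python3 - <<'E'
from h import *; from workcell import bot,vision
from scipy.optimize import least_squares
s=bot.read_state()
for n in("wrist","side","top"):
    c=vision.read_camera(n);np.savez(n+"6.npz",**c)
    L=inrail((fcloud if n=="wrist" else cloud)(c))
    m=(abs(L[...,1])<14)&(L[...,0]>-70)&(L[...,0]<0)&(L[...,2]>46)&(L[...,2]<60)&(c["depth"]>0)
    if m.sum(): print(n,"module top x",np.percentile(L[m][:,0],[1,99]),"y",np.median(L[m][:,1]),"z",np.median(L[m][:,2]),m.sum())
    im=c["image"].astype(int);r=(im[...,0]>150)&(im[...,1]<60)&(im[...,2]<60)&(L[...,2]>25)&(L[...,2]<75)&(L[...,0]>0)&(L[...,0]<130)&(abs(L[...,1]-60)<60)
    if r.sum(): print(n,"knob",np.median(L[r],0),np.percentile(L[r],[95],axis=0),r.sum())
E
```

```text
12.2667 [-28.6   0.6 138.2] F rail [ 0.7  0.2 -1.1] M tool [-0.02 -0.2  -0.06] 0.47110603762976266
n 1 turn [ 0.001 -0.015  0.001] shift [-0.009 -0.005  1.135] | mm 113.49422423262915 deg 0.4
wrist module top x [-67.5  -7.8] y -1.0 z 52.9 1585
wrist knob [84.   72.65 64.9 ] [[88.975 77.975 66.   ]] 246
side module top x [-67.523  -8.207] y -7.3 z 55.8 108
side knob [84.7 72.9 66.8] [[87.01 77.74 68.7 ]] 7
top module top x [-65.416  -6.7  ] y -2.45 z 53.849999999999994 122
```

>>> play_rows(
  moves=[
    [[0,0,0,0.28,-0.18,0.03,45],[0,0,0,0.28,-0.18,0.03,45],[0,0,0,0.28,-0.18,0.03,45],[0,0,0,0.28,-0.18,0.03,45],[0,0,0,0,0,0,45]],
  ],
)

```text
time: 12.83
tool_pos: [0.553, 0.2548, 0.2181]
tcp_rot: [-2.903, -0.509, -0.785]
wrist_force: [0.3, -0.1, 1.5]
width: 0.526
grip_force: 0.0
```

>>> play_rows(
  moves=[
    [[0,0,0,0,0,0,45],[0,0,0,0,0,0,45],[0,0,0,0,0,0,45]],
  ],
)

```text
time: 13.08
tool_pos: [0.5473, 0.2492, 0.2132]
tcp_rot: [-2.911, -0.506, -0.772]
wrist_force: [0.2, -0.5, 0.3]
width: 0.533
grip_force: 0.0
```

```bash
python3 st.py;python3 - <<'E'
from h import *; from workcell import bot,vision
s=bot.read_state();plan(s,w(84,72,75),RT,2);plan(s,w(84,72,37),RT,3)
c=vision.read_camera("wrist")
L=inrail(fcloud(c));im=c["image"].astype(int);r=(im[...,0]>120)&(im[...,1]<60)&(im[...,2]<60)&(L[...,2]>25)&(L[...,2]<75)&(L[...,0]>0)&(L[...,0]<130)&(abs(L[...,1]-60)<60)
if r.sum(): print("knob",np.percentile(L[r],[5,50,95],axis=0),r.sum())
E
```

```text
13.0833 [ 76.5  72.5 121.1] F rail [ 0.2 -0.5  0.2] M tool [ 0.   -0.28  0.01] 0.5327759808896377
n 1 turn [-0.001  0.01   0.   ] shift [0.004 0.715 0.964] | mm 120.02015450201719 deg 0.3
n 2 turn [-0.     0.005  0.   ] shift [0.038 0.002 0.23 ] | mm 23.356891475709112 deg 0.1
n 3 turn [-0.     0.003  0.   ] shift [0.026 0.002 0.28 ] | mm 28.148000786260788 deg 0.1
knob [[79.25 67.2  63.4 ]
 [85.   72.3  64.6 ]
 [90.75 77.8  65.6 ]] 331
```

>>> play_rows(
  moves=[
    [[0,0,0,0.029,0,0.28,45],[0,0,0,0.029,0,0.28,45],[0,0,0,0.029,0,0.28,45],[0,0,0,0,0,0,45],[0,0,0,0,0,0,45]],
  ],
)

```text
time: 13.55
tool_pos: [0.5937, 0.2655, 0.1447]
tcp_rot: [-2.911, -0.505, -0.771]
wrist_force: [-0.6, 0.1, -0.0]
width: 0.527
grip_force: 0.0
```

```bash
python3 st.py
```

```text
13.55 [85.  72.2 37.2] F rail [-0.5  0.3  0.2] M tool [ 0.01 -0.28  0.02] 0.5266373801345978
n 1 turn [ 0.     0.011 -0.001] shift [0.001 0.712 0.125] | mm 72.23788710130619 deg 0.3
```

>>> play_rows(
  moves=[
    [[0,0,0,0,0,0,20],[0,0,0,0,0,0,5],[0,0,0,0,0,0,5],[0,0,0,0,0,0,5],[0,0,0,0,0,0,5]],
  ],
  newtons=50,
)

```text
time: 13.97
tool_pos: [0.5959, 0.2672, 0.1499]
tcp_rot: [-2.906, -0.506, -0.783]
wrist_force: [-3.6, -2.9, 6.6]
width: 0.144
grip_force: 49.1
```

```bash
python3 st.py
```

```text
13.9667 [89.9 73.  40.4] F rail [-0.5 -1.5  7.9] M tool [-0.32 -0.52 -0.07] 0.14411358924943302
n 1 turn [-0.001 -0.005  0.001] shift [-0.001  0.72   0.157] | mm 73.7024537268866 deg 0.2
```

Run:
```python
import numpy as np
t=np.linspace(1.857,0,11);d=70*np.c_[np.sin(t),np.cos(t)]  # tool x, tool y(=-rail y -> +cos)
print((np.diff(d,axis=0)/100).round(3).tolist())
```

```text
[[0.025, 0.127], [0.001, 0.13], [-0.023, 0.128], [-0.046, 0.121], [-0.068, 0.111], [-0.087, 0.096], [-0.103, 0.079], [-0.116, 0.058], [-0.125, 0.036], [-0.129, 0.012]]
```

>>> play_rows(
  moves=[
    [[0,0,0,0,0,-0.03,5],[0,0,0,0.025,0.127,0,5],[0,0,0,0.001,0.13,0,5],[0,0,0,-0.023,0.128,0,5],[0,0,0,0,0,0,5]],
  ],
)

```text
time: 14.38
tool_pos: [0.6114, 0.2304, 0.1527]
tcp_rot: [-2.903, -0.502, -0.792]
wrist_force: [17.1, 5.4, -11.9]
width: 0.139
grip_force: 49.1
```

```bash
python3 st.py
```

```text
14.3833 [93.1 33.2 41.7] F rail [  9.6  -0.7 -19.3] M tool [-0.53  1.76  0.1 ] 0.139318659452898
n 1 turn [ 0.    -0.018 -0.003] shift [-0.002  0.322  0.17 ] | mm 36.38654376922385 deg 0.5
```

>>> play_rows(
  moves=[
    [[0,0,0,0.01,0,0.02,5],[0,0,0,-0.046,0.121,0,5],[0,0,0,-0.068,0.111,0,5],[0,0,0,0,0,0,5],[0,0,0,0,0,0,5]],
  ],
)

```text
time: 14.8
tool_pos: [0.6118, 0.205, 0.1476]
tcp_rot: [-2.905, -0.506, -0.794]
wrist_force: [7.0, -7.4, 1.2]
width: 0.113
grip_force: 46.6
```

```bash
python3 st.py
```

```text
14.8 [83.5  9.1 41.5] F rail [ 4.1 -9.3 -1. ] M tool [-1.42  0.69 -0.29] 0.11287814316985316
n 1 turn [ 0.005 -0.019  0.003] shift [-0.001  0.081  0.168] | mm 18.611762975815477 deg 0.6
```

```bash
cat > kn.py <<'E'
from h import *; from workcell import bot,vision
for n in("wrist","side","top"):
    c=vision.read_camera(n);L=inrail((fcloud if n=="wrist" else cloud)(c));im=c["image"].astype(int)
    B=(L[...,0]>-5)&(L[...,0]<140)&(abs(L[...,1]-10)<90)&(c["depth"]>0)
    r=(im[...,0]>90)&(im[...,1]<60)&(im[...,2]<60)&(L[...,2]>30)&(L[...,2]<75)&B
    if r.sum(): print(n,"knob",np.percentile(L[r],[5,50,95],axis=0).tolist(),r.sum())
    b=(im.min(-1)>70)&(np.ptp(im,axis=-1)<40)&(L[...,2]>28)&(L[...,2]<37)&B
    if b.sum()>20:
        d=L[b][:,:2]-[17,52];q=np.linalg.norm(d,axis=1);k=(q>25)&(q<120);a=np.arctan2(d[k,0],-d[k,1]);print(n,"bar angle",np.percentile(a,[10,50,90]).round(2),k.sum())
s=bot.read_state();print(inrail(s["tool_pos"]),s["width"]*85.4,"F",(s["wrist_force"]@RR).round(1))
np.savez("k.npz",**c)
E
python3 kn.py
```

```text
wrist knob [[66.6, 4.0, 39.3], [76.4, 7.9, 64.0], [77.9, 11.919999999999993, 66.0]] 1037
wrist bar angle [0.84 0.93 0.96] 1203
side knob [[65.755, 1.375, 38.935], [69.2, 5.85, 60.45], [73.315, 12.874999999999998, 69.235]] 32
side bar angle [0.77 0.88 1.04] 91
top bar angle [0.85 0.93 0.96] 34
[84.1  9.1 41.5] 9.053413069152857 F [ 14.6 -14.4   0.5]
```

The knob is slipping out at the pads' lower edge: it sits about 11 mm down-slope of TCP. I'll switch to pushing with shut fingers from the up-slope side.

>>> play_rows(
  moves=[
    [[0,0,0,0,0,0,30],[0,0,0,0.05,0,0,30],[0,0,0,0.15,0,0,30],[0,0,0,0.1,0,0,10],[0,0,0,0,0,0,0]],
  ],
)

```text
time: 15.37
tool_pos: [0.6345, 0.2157, 0.161]
tcp_rot: [-2.905, -0.506, -0.785]
wrist_force: [0.3, -0.4, 0.9]
width: 0.078
grip_force: 0.0
```

>>> play_rows(
  moves=[
    [[0,0,0,0,0,0,0],[0,0,0,0,0,0,0],[0,0,0,0,0,0,0],[0,0,0,0,0,0,0]],
  ],
)

```text
time: 15.7
tool_pos: [0.6312, 0.2145, 0.1576]
tcp_rot: [-2.908, -0.506, -0.777]
wrist_force: [-0.0, -0.3, -0.8]
width: -0.003
grip_force: 0.0
```

```bash
python3 kn.py; python3 st.py
```

```text
wrist bar angle [0.81 0.89 0.92] 642
side knob [[64.78, 0.8500000000000001, 41.07], [69.2, 4.0, 57.5], [73.4, 10.36, 70.44999999999999]] 35
side bar angle [0.47 0.84 1.01] 88
[107.7  11.4  39.6] 0.06876975510385148 F [ 0.9 -0.2 -0.3]
15.85 [107.7  11.4  39.6] F rail [ 0.9 -0.2 -0.3] M tool [ 0.03 -0.22  0.03] 0.0008052664532066918
n 1 turn [-0.002  0.001  0.   ] shift [-0.     0.104  0.149] | mm 18.146405671699185 deg 0.1
```

Run:
```python
import numpy as np
t=np.linspace(.9,0,9);d=70*np.c_[np.sin(t),np.cos(t)]
print((np.diff(d,axis=0)/100).round(3).tolist())
```

```text
[[-0.052, 0.059], [-0.059, 0.053], [-0.064, 0.046], [-0.069, 0.038], [-0.073, 0.03], [-0.076, 0.022], [-0.078, 0.013], [-0.079, 0.004]]
```

>>> play_rows(
  moves=[
    [[0,0,0,-0.1,0.03,0,0],[0,0,0,-0.07,0,0,0],[0,0,0,-0.047,0.059,0,0],[0,0,0,-0.054,0.053,0,0],[0,0,0,0,0,0,0]],
  ],
)

```text
time: 16.27
tool_pos: [0.6133, 0.1921, 0.1435]
tcp_rot: [-2.909, -0.505, -0.776]
wrist_force: [0.3, 0.1, -0.5]
width: 0.002
grip_force: 0.0
```

```bash
python3 kn.py
```

```text
wrist bar angle [0.64 0.73 0.76] 877
side knob [[56.675000000000004, -9.505, 40.4], [60.85, -4.6, 58.5], [66.215, 0.5099999999999995, 71.4]] 40
side bar angle [0.51 0.69 0.85] 81
top bar angle [0.66 0.74 0.76] 23
[80.9 -3.  39.7] 0.27840913184524674 F [-0.1  0.1 -0.7]
```

>>> play_rows(
  moves=[
    [[0,0,0,-0.064,0.043,0,0],[0,0,0,-0.069,0.036,0,0],[0,0,0,-0.073,0.028,0,0],[0,0,0,-0.076,0.02,0,0],[0,0,0,0,0,0,0]],
  ],
)

```text
time: 16.83
tool_pos: [0.5934, 0.1721, 0.1285]
tcp_rot: [-2.909, -0.505, -0.772]
wrist_force: [-0.2, 0.0, -0.7]
width: -0.002
grip_force: 0.0
```

```bash
python3 kn.py
```

```text
wrist knob [[27.02, -16.84, 64.76], [27.85, -16.5, 65.35], [28.34, -16.075, 66.44999999999999]] 4
wrist bar angle [0.19 0.28 0.38] 1383
side knob [[26.37, -22.580000000000002, 38.089999999999996], [32.2, -18.0, 56.5], [37.39, -14.360000000000001, 70.34]] 43
side bar angle [0.1  0.22 0.36] 60
[ 52.  -15.4  39.5] 0.1475880036687989 F [ 0.4 -0.3 -0.3]
```

>>> play_rows(
  moves=[
    [[0,0,0,-0.06,0.02,0,0],[0,0,0,-0.06,0.01,0,0],[0,0,0,-0.06,0,0,0],[0,0,0,-0.02,0,0,0],[0,0,0,0,0,0,0]],
  ],
)

```text
time: 17.4
tool_pos: [0.5809, 0.1644, 0.1211]
tcp_rot: [-2.907, -0.505, -0.78]
wrist_force: [2.7, 0.1, -0.2]
width: -0.001
grip_force: 0.9
```

```bash
python3 kn.py
```

```text
wrist knob [[13.07, -20.8, 65.305], [13.3, -20.1, 65.8], [14.0, -19.4, 66.0]] 8
wrist bar angle [-0.05  0.05  0.16] 1754
side knob [[9.995, -22.7, 41.315], [15.4, -20.35, 56.75], [20.634999999999998, -16.965000000000003, 70.63499999999999]] 40
side bar angle [-0.16 -0.02  0.13] 38
[ 33.2 -18.6  39.8] -0.11323418854033801 F [ 0.5 -0.9 -0.4]
```

>>> play_rows(
  moves=[
    [[0,0,0,-0.03,0,0,0],[0,0,0,-0.03,0,0,0],[0,0,0,-0.03,0,0,0],[0,0,0,0,0,0,0],[0,0,0,0,0,0,0]],
  ],
)

```text
time: 17.97
tool_pos: [0.5802, 0.1632, 0.1223]
tcp_rot: [-2.902, -0.503, -0.802]
wrist_force: [15.7, 6.6, -1.3]
width: -0.001
grip_force: 7.1
```

```bash
python3 kn.py
```

```text
wrist knob [[10.195, -21.7, 64.63], [11.55, -20.55, 65.55], [12.47, -19.724999999999998, 66.37]] 14
wrist bar angle [-0.07  0.04  0.16] 1789
side knob [[11.07, -23.42, 40.025], [15.5, -19.4, 54.099999999999994], [20.875, -14.350000000000005, 68.39999999999999]] 38
side bar angle [-0.15 -0.05  0.05] 44Traceback (most recent call last):
  File "kn.py", line 9, in <module>
    d=L[b][:,:2]-[17,52];q=np.linalg.norm(d,axis=1);k=(q>25)&(q<120);a=np.arctan2(d[k,0],-d[k,1]);print(n,"bar angle",np.percentile(a,[10,50,90]).round(2),k.sum())
                                                                                                                      ~~~~~~~~~~~~~^^^^^^^^^^^^^^
    return _quantile_unchecked(
        a, q, axis, out, overwrite_input, method, keepdims, weights)
    return _ureduce(a,
                    func=_quantile_ureduce_func,
    ...<5 lines>...
                    overwrite_input=overwrite_input,
                    method=method)
    r = func(a, **kwargs)
    result = _quantile(arr,
                       quantiles=q,
    ...<2 lines>...
                       out=out,
                       weights=wgt)
    slices_having_nans = np.isnan(arr[-1, ...])
                                  ~~~^^^^^^^^^
IndexError: index -1 is out of bounds for axis 0 with size 0
```

The hasp is hard against its catch at 17 N with no further motion. Backing off and retracting for a final look.

>>> play_rows(
  moves=[
    [[0,0,0,0.12,0,0,0],[0,0,0,0.2,0,0,0],[0,0,0,0.1,0,-0.3,0],[0,0,0,0.1,0,-0.35,0],[0,0,0,-0.3,0,-0.2,0]],
  ],
)

```text
time: 18.53
tool_pos: [0.5585, 0.1555, 0.2103]
tcp_rot: [-2.902, -0.506, -0.799]
wrist_force: [0.9, 0.6, 3.9]
width: -0.0
grip_force: 0.0
```

>>> play_rows(
  moves=[
    [[0,0,0,-0.4,0,0,0],[0,0,0,-0.4,0,0,0],[0,0,0,-0.2,0,0,0],[0,0,0,0,0,0,0],[0,0,0,0,0,0,0]],
  ],
)

```text
time: 18.95
tool_pos: [0.468, 0.1243, 0.1494]
tcp_rot: [-2.909, -0.505, -0.775]
wrist_force: [0.4, 0.8, 0.5]
width: -0.003
grip_force: 0.0
```

Run:
```python
from h import *; from workcell import bot,vision
c=vision.read_camera("wrist");S=vision.read_camera("side");s=bot.read_state();print(s["time"],inrail(s["tool_pos"]))
L=inrail(fcloud(c));m=(abs(L[...,1])<14)&(L[...,0]>-75)&(L[...,0]<0)&(L[...,2]>46)&(L[...,2]<60);print("module",np.percentile(L[m][:,0],[1,99]) if m.sum() else 0)
f=lambda c:cv2.cvtColor(c["image"],cv2.COLOR_RGB2BGR)
a=cv2.resize(f(c),(400,300));b=cv2.resize(f(S)[95:195,235:368],(400,300),interpolation=cv2.INTER_CUBIC)
p=fproj(c,w(18,-10,30)).astype(int);x,y=np.clip(p-[80,60],0,[400,300]);d=cv2.resize(f(c)[y:y+120,x:x+160],(400,300),interpolation=cv2.INTER_CUBIC)
cv2.imwrite("pics/fin.png",np.vstack([np.hstack([a,b]),np.hstack([d,cv2.resize(f(S),(400,300))])]))
```

```text
19.05 [-52.2 -18.8 125.1]
module [-67.4  -8.1]
```

View pics/fin.png

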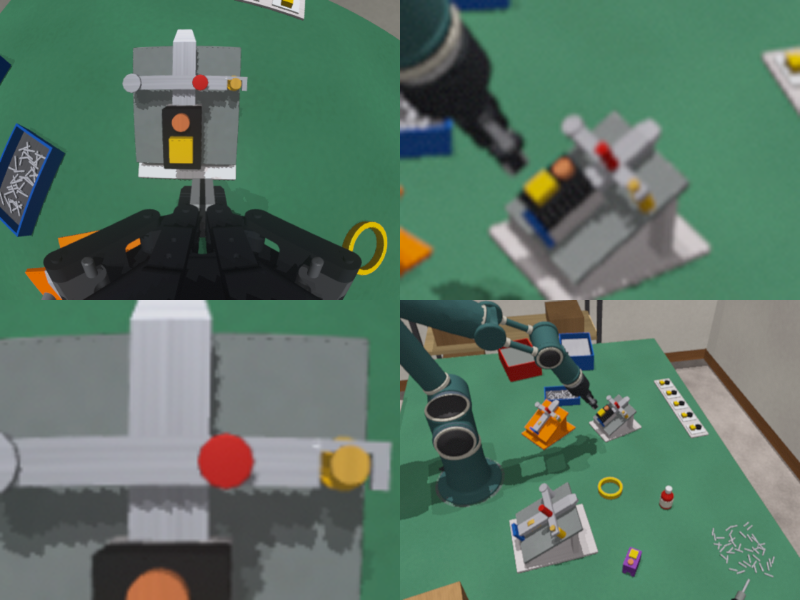

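The module sits on the rail by the stop. The hasp lies straight across the rail with its hook round the catch pin (345,465). The bystanders have not moved, and the gripper is clear, 125 mm above the bed. Handing in.

```bash
python3 -c "
from workcell import bot; print(bot.finish_job())"
```

```text
the job is handed in; nothing more can be done
None
```

I slid the black module down the rail to the stop and swung the hasp fully onto its catch. The final pictures show both in place and the bystanders unmoved. The detent click I inferred from the drop in force and the module's position. The job was handed in at about 19 s, and no verdict came back.

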